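Pack the dispensed jars into the order tray

TASK

Pack the finished order: set each of the four capped jars upright in the tray holder made for it, the large, medium and small round jars in the large, medium and small round holders and the square jar in the square holder, each standing fully down on the holder's floor and set down gently, not dropped. The open jar without a cap and the narrow-necked bottle do not belong to the order: leave them standing where they are.

Things in the scene. Friction and masses are not known exactly. Their poses are not given: they have to be found in the camera images.
- jar_large: The large round jar of amber glass with a white screw cap as wide as the jar: 58 mm diameter, 84 mm tall in all, the cap being the top 20 mm; blank paper label; loose, standing on the table. Origin: centre of the underside; z up along its axis.
- jar_medium: The medium round jar of amber glass with a white screw cap as wide as the jar: 46 mm diameter, 68 mm tall in all, the cap being the top 18 mm; blank paper label; loose, standing on the table. Origin: centre of the underside; z up along its axis.
- jar_small: The small round jar of amber glass with a white screw cap as wide as the jar: 34 mm diameter, 56 mm tall in all, the cap being the top 18 mm; blank paper label; loose, standing on the table. Origin: centre of the underside; z up along its axis.
- jar_square: The square jar: amber glass, 50 x 50 mm square body 28 mm high, above it a round white screw cap 46 mm in diameter from 32 to 52 mm height (52 mm tall in all); loose, standing on the table. Origin: centre of the underside; z up, x and y square to its sides.
- holder_large: Holder for the large jar: round cup, 76 mm inside, 82 mm outside diameter. One of four white plastic holders fixed 86 mm apart in a row (order varies) in a steel tray 362 x 100 mm, rim 14 mm. Origin: centre of its underside, 3 mm above the table; inner floor 4 mm, rim 20 mm above the origin. y axis along the row, x across.
- holder_medium: Holder for the medium jar: round cup, 64 mm inside, 70 mm outside diameter. One of four white plastic holders fixed 86 mm apart in a row (order varies) in a steel tray 362 x 100 mm, rim 14 mm. Origin: centre of its underside, 3 mm above the table; inner floor 4 mm, rim 20 mm above the origin. y axis along the row, x across.
- holder_small: Holder for the small jar: round cup, 52 mm inside, 58 mm outside diameter. One of four white plastic holders fixed 86 mm apart in a row (order varies) in a steel tray 362 x 100 mm, rim 14 mm. Origin: centre of its underside, 3 mm above the table; inner floor 4 mm, rim 20 mm above the origin. y axis along the row, x across.
- holder_square: Holder for the square jar: square cup, 68 mm inside, 75 mm outside, sides square to the row. One of four white plastic holders fixed 86 mm apart in a row (order varies) in a steel tray 362 x 100 mm, rim 14 mm. Origin: centre of its underside, 3 mm above the table; inner floor 4 mm, rim 20 mm above the origin. y axis along the row, x across.
- jar_open: Look-alike, not part of the order: an empty round amber jar without a cap, open at the top, 46 mm diameter, 62 mm tall; loose, standing on the table. Origin: centre of the underside; z up along its axis.
- narrow_bottle: Look-alike, not part of the order: amber bottle 56 mm in diameter up to 50 mm height, then sloping shoulders to a narrow neck with a white cap only 25 mm wide, 86 mm tall; loose, standing on the table. Origin: centre of the underside; z up along its axis.

How it is judged:
By the outcome, as a careful person would: the job done as asked, in the order asked, and still so for the second after the job is handed in, with the robot touching nothing.
It also fails if it takes over 96 s, if anything falls off the work surface, if the arm or the gripper's body presses on something with over 40 N, if the wrist force passes 120 N, or if a joint passes its speed limit or range.

ROBOT

A 6-joint arm with a two-finger parallel gripper is mounted at the origin on the work surface. World frame = base frame: x ahead of the robot, y to its left, z up, the work surface at z = 0. Lengths are in m, angles in rad, forces in N, time in s.
With the tool pointing down it reaches from about 0.35 to 0.975 m from the base axis. Payload 4.9 kg.
Tool frame: the origin (TCP) lies midway between the tips of the shut fingers; the grasp point (between the pads) lies 19 mm behind it (ctrl.tcp_to_grasp is the distance from the TCP to the grasp point, in m); z points along the fingers, y is the line along which they close (so a half turn about z gives the same grasp; the last joint's range is limited). The gripper opens to 85 mm and grips with 20 to 120 N. Pads are 22 mm wide; open, the fingers measure 114 mm over their backs; the gripper's body (76 mm by 85 mm) begins 54 mm behind the grasp point. The pads swing forward as they close: fully open they stand 13 mm farther back than shut.
Start: joints at [-1.241, 0.053, 1.613, -0, 1.476, -0.119], TCP at [0.271, -0.563, 0.231] pointing down, gripper open.
Joint ranges: [-3.01, 3.01], [-1.01, 2.22], [0.06, 2.58], [-1.02, 4.17], [0.09, 2.62], [-3.14, 3.14]. Speed limits (rad/s): [2.57, 2.57, 3.14, 3.14, 3.14, 3.14].

INTERFACE

Orientations are given as a rotation vector (axis times angle).
In Python, from station import ctrl gives the robot as it stands.
- The arm moves only by the tool creep_tool, called after "Call:" as name(argument=value, ...) on one line, values as JSON. Schema: {"type":"object","properties":{"plan":{"type":"array","items":{"type":"number"},"minItems":7,"maxItems":140},"grip_n":{"type":"number"},"only":{"type":"string"},"quiet":{"type":"boolean"},"lines":{"type":"string"}},"required":["plan"],"additionalProperties":false}. plan is one flat list of numbers that holds 1 to 20 rows one after another, with no inner brackets; each row has 7 numbers: the finger opening in m, then dx, dy, dz in a scale on which 1.0 is 0.75 m, then a rotation vector rx, ry, rz in shares of 120 degrees (1.0 is 120 degrees); each row is the pose to reach, as a shift and turn from the pose commanded when the call began, along the tool's axes at that moment; what a row does not reach only later rows make up. A row lasts 1/12 s, in which the tool goes at most 0.0417 m and 0.125 rad, less where a joint would pass 70% of its speed; a pose out of reach is approached as far as the arm can. The fingers move at their own pace and stop on an object; grip_n is the grip in N (left out, the last holds). Time passes only in rows, so rows that do not move let the fingers close. The tool returns the time, the measured TCP pose, the force, the opening and the grip force at its end. only (a regular expression) keeps the lines of the reply that match it, lines (a string "A,B") keeps lines A to B, and quiet returns only ok. Input that does not fit is refused with a message, and nothing moves.
- ctrl.get_obs(): the state, without advancing time (a new reading comes with each control period).
- ctrl.get_image(name): name is "scene" or "top"; returns the picture (480x640x3 uint8, red, green, blue); there is no depth.
- ctrl.camera_params(name): a dict with "fx", "fy", "cx", "cy" (pixels), "T" (4x4, takes a point from camera to world coordinates). Camera axes: x right, y down, z forward; pixel columns grow to the right and rows downward; lengths in m; the calibration is good to about 2 mm. A picture is of the moment at which its call begins. camera_params takes no time and is no camera call.
- ctrl.finish_job(): hands the job in; it is judged then, once.
The state is a dict: "t": time; "q": joint angles; "dq": joint speeds; "effort": joint torques, N m; "tool_pos": TCP position; "tool_rot": TCP orientation; "contact_force": force on the tool from outside, world axes, zero at the start; "wrist_torque": the same for the moment, N m; "opening": finger opening in m; "grip_force": force on a finger pad.
Only numpy, scipy, OpenCV 4.12 (cv2) and the standard library are available. Lean on these libraries where they do the work, as an engineer would, in place of code of your own. Each camera call takes 0.05 s, during which the arm holds its last target. There are 200 camera calls.

## Working session

There is one attempt and no reset: what is moved stays moved. The work goes in short steps, Python scripts to look and compute and a tool call to move; the robot and the scene stay as the last step left them, time stands still between calls to the robot, and variables do not carry over. Pictures are saved under pics/ and viewed, at most 14 in all, crops included, and the job is handed in when it is done.

```bash
ls; mkdir -p pics
```

Run:
```python
from station import ctrl
import cv2
for n in("scene","top"):
    cv2.imwrite(f"pics/{n}0.png",ctrl.get_image(n)[:,:,::-1]); p=ctrl.camera_params(n); print(n,p)
o=ctrl.get_obs(); print(o, ctrl.tcp_to_grasp)
```

```text
pics
station.py
scene {'fx': 603.985038073134, 'fy': 603.985038073134, 'cx': 316.6103073563011, 'cy': 227.95805800452186, 'T': array([[-0.75968831,  0.49647208, -0.41998708,  0.99244325],
       [ 0.65018251,  0.59150045, -0.47685418,  0.49983366],
       [ 0.01167776, -0.6353288 , -0.77215344,  0.87094807],
       [ 0.        ,  0.        ,  0.        ,  1.        ]])}
top {'fx': 476.1735017599271, 'fy': 476.1735017599271, 'cx': 315.86007317004027, 'cy': 245.97106471962428, 'T': array([[-0.00838461, -0.98602684,  0.16637537,  0.42817025],
       [-0.9993008 ,  0.01432481,  0.03453578, -0.02869182],
       [-0.0364365 , -0.16596947, -0.98545752,  0.82022222],
       [ 0.        ,  0.        ,  0.        ,  1.        ]])}
{'t': 0.1, 'q': array([-1.24101421e+00,  5.33061916e-02,  1.61413298e+00, -6.38138352e-06,
        1.47598831e+00, -1.18976989e-01]), 'dq': array([-0.00146135, -0.00230997, -0.00285469,  0.00173151, -0.00037068,
       -0.00107339]), 'effort': array([ 7.38900126e-04, -3.94902062e+01, -3.71363211e+01, -1.04935145e-04,
        3.94169343e-03,  5.70657036e-06]), 'tool_pos': array([ 0.27098715, -0.56258636,  0.2301906 ]), 'tool_rot': array([-3.06106180e+00, -6.98604208e-01,  3.12965080e-04]), 'contact_force': array([-0.5402311 , -0.37831331,  0.93719113]), 'wrist_torque': array([-0.01545172,  0.04232284,  0.03155377]), 'grip_force': 0.0, 'opening': 0.08523993356795684} 0.0187
```

View pics/top0.png

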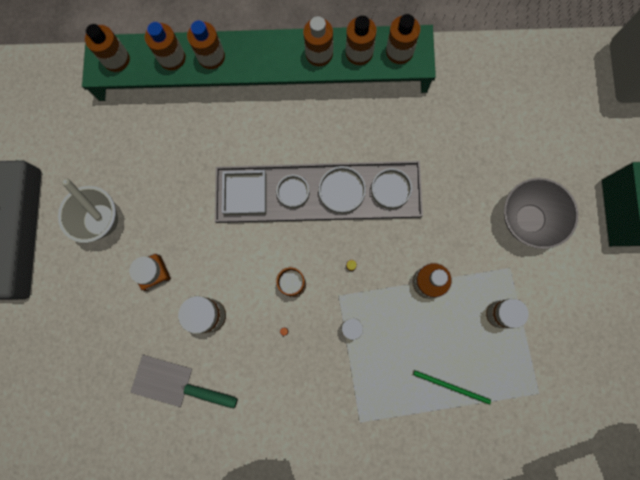

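View pics/scene0.png

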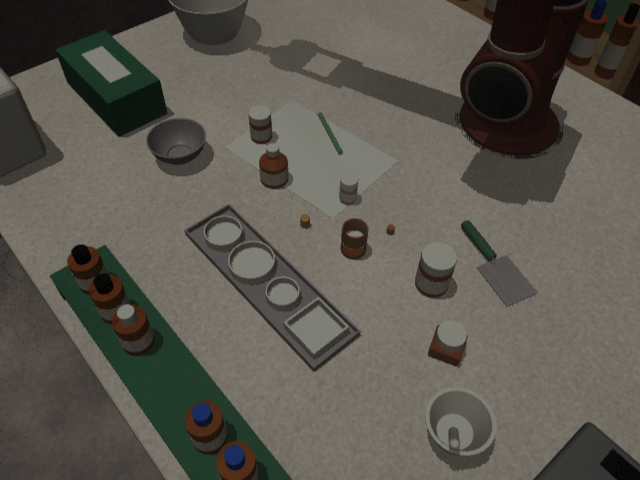

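The top view shows the square jar at (150,270), large at (199,315), open jar (291,282), small (351,329), bottle (434,281) and medium (510,313). The holders, left to right at row ~191, are square, small, large and medium, at columns 244, 292, 341 and 391. The scene view agrees. Next I measure the cap and rim contours.

Create h.py:
```python
import numpy as np,cv2
from station import ctrl
def ray(n,uv,z):
    p=ctrl.camera_params(n);T=p["T"]
    d=T[:3,:3]@np.array([(uv[0]-p["cx"])/p["fx"],(uv[1]-p["cy"])/p["fy"],1])
    return (T[:3,3]+d*(z-T[2,3])/d[2])[:2]
def proj(n,P):
    p=ctrl.camera_params(n);T=p["T"];c=T[:3,:3].T@(np.array(P)-T[:3,3])
    return np.array([p["fx"]*c[0]/c[2]+p["cx"],p["fy"]*c[1]/c[2]+p["cy"]])
```

Run:
```python
from h import *
I={n:cv2.imread(f"pics/{n}0.png") for n in("top","scene")}
C={"large":(199,315),"small":(351,329),"medium":(511,313),"square":(145,270),"open":(291,282),"bottle":(440,278)}
S={"large":(437,262),"small":(349,183),"medium":(260,118),"square":(450,338),"open":(354,240),"bottle":(272,152)}
rows=[]
for n,D in(("top",C),("scene",S)):
    a=[];b=[]
    for k,(u,v) in D.items():
        c=I[n][v-30:v+30,u-30:u+30]; c=cv2.resize(c,(130,130),interpolation=cv2.INTER_CUBIC)
        l=cv2.cvtColor(c,cv2.COLOR_BGR2LAB)[:,:,2].astype(float)
        b.append(cv2.cvtColor(np.clip((l-110)*5,0,255).astype(np.uint8),cv2.COLOR_GRAY2BGR))
        a.append(np.clip(c.astype(float)*1.5,0,255).astype(np.uint8))
    rows+=[np.hstack(a),np.hstack(b)]
cv2.imwrite("pics/m.png",np.vstack(rows))
```

```text
(no output)
```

View pics/m.png

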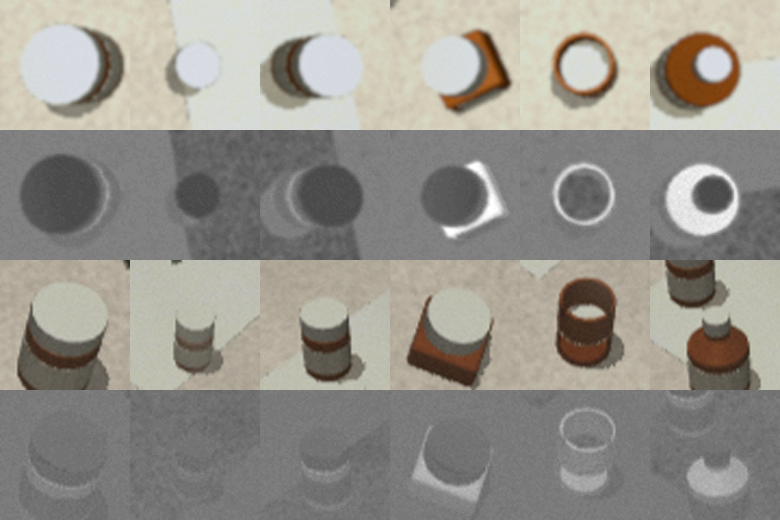

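The caps separate well by Lab b in the top view, and the square body is orange. I'll fit the caps, the tray outline and the square jar's yaw, then check by overlay in both views.

Run:
```python
from h import *
I={n:cv2.imread(f"pics/{n}0.png") for n in("top","scene")}
t=I["top"];L=cv2.cvtColor(t,cv2.COLOR_BGR2LAB); b=cv2.GaussianBlur(L[:,:,2],(3,3),0)
C={"large":(199,315,.084,58),"small":(351,329,.056,34),"medium":(511,313,.068,46),"square":(145,270,.052,46),"bottle":(440,278,.086,25)}
P={}
for k,(u,v,z,d) in C.items():
    m=((b<127)&(L[:,:,0]>90)).astype(np.uint8); 
    n,lab,st,ce=cv2.connectedComponentsWithStats(m)
    i=lab[v,u]; c=max(cv2.findContours((lab==i).astype(np.uint8),0,1)[0],key=len)[:,0]
    w=np.array([ray("top",p,z) for p in cv2.convexHull(c)[:,0]],np.float32)
    (cx,cy),r=cv2.minEnclosingCircle(w); e=ray("top",ce[i],z)
    P[k]=e; print(k,"px",ce[i].round(1),"ctr",e.round(4),"enc",round(cx,4),round(cy,4),"d mm",round(2000*r,1),"d from area",round(2000*np.sqrt(cv2.contourArea(w)/np.pi),1),"want",d,"reach",np.hypot(*e).round(3))
# open jar ring, square body
hsv=cv2.cvtColor(t,cv2.COLOR_BGR2HSV); o=((hsv[:,:,1]>130)&(hsv[:,:,0]<20)&(b>140)).astype(np.uint8)
def comp(x0,y0,x1,y1):
    m=np.zeros_like(o);m[y0:y1,x0:x1]=o[y0:y1,x0:x1]
    return cv2.convexHull(np.vstack([c for c in cv2.findContours(m,0,1)[0]]))[:,0]
w=np.array([ray("top",p,.062) for p in comp(270,260,315,305)],np.float32); print("open",cv2.minEnclosingCircle(w))
w=np.array([ray("top",p,.028) for p in comp(125,245,180,300)],np.float32); print("sqbody hull",w.round(4).tolist(),cv2.minAreaRect(w))
# tray
g=cv2.cvtColor(t,cv2.COLOR_BGR2GRAY)
for nm,(x0,y0,x1,y1) in {"tray":(205,150,432,232)}.items():
    roi=g[y0:y1,x0:x1]; th,m=cv2.threshold(cv2.GaussianBlur(roi,(3,3),0),0,255,cv2.THRESH_BINARY_INV|cv2.THRESH_OTSU)
    c=max(cv2.findContours(m,0,1)[0],key=cv2.contourArea)[:,0]+[x0,y0]
    w=np.array([ray("top",p,.014) for p in c],np.float32); R=cv2.minAreaRect(w); print("tray",R,th)
    full=np.zeros_like(g);full[y0:y1,x0:x1]=m
    cs,hi=cv2.findContours(full,cv2.RETR_CCOMP,1)
    for c in cs:
        if cv2.contourArea(c)>300: 
            M=cv2.moments(c);q=(M["m10"]/M["m00"],M["m01"]/M["m00"]);print(" blob",np.round(q,1),cv2.contourArea(c),ray("top",q,.023).round(4))
```

```text
large px [198.5 313.4] ctr [0.4494 0.1795] enc 0.4488 0.1819 d mm 52.2 d from area 48.3 want 58 reach 0.484
small px [352.1 328.7] ctr [ 0.424  -0.0579] enc 0.4243 -0.0585 d mm 30.0 d from area 28.5 want 34 reach 0.428
medium px [513.1 312.8] ctr [ 0.4462 -0.306 ] enc 0.4462 -0.306 d mm 41.4 d from area 40.0 want 46 reach 0.541
square px [319.4 239.7] ctr [ 0.5683 -0.0077] enc 0.6572 0.016 d mm 1342.4 d from area 1040.8 want 46 reach 0.568
bottle px [438.9 277.2] ctr [ 0.5009 -0.1912] enc 0.5013 -0.1913 d mm 19.9 d from area 18.8 want 25 reach 0.536
open ((0.4992532432079315, 0.038998596370220184), 0.023143088445067406)
sqbody hull [[0.5485000014305115, 0.26649999618530273], [0.5346999764442444, 0.2590000033378601], [0.5192000269889832, 0.2513999938964844], [0.5141000151634216, 0.24950000643730164], [0.5123999714851379, 0.24940000474452972], [0.5091000199317932, 0.25270000100135803], [0.5073999762535095, 0.25600001215934753], [0.4925999939441681, 0.28780001401901245], [0.4925999939441681, 0.2928999960422516], [0.4961000084877014, 0.29649999737739563], [0.49939998984336853, 0.29840001463890076], [0.5486999750137329, 0.28200000524520874], [0.5504000186920166, 0.27869999408721924], [0.5519999861717224, 0.2736000120639801]] ((0.5221356153488159, 0.2811604142189026), (0.04854797199368477, 0.05085689574480057), 26.058320999145508)
tray ((0.6593477725982666, -0.00326693058013916), (0.10425125807523727, 0.35925447940826416), 0.49676963686943054) 111.0
 blob [318.  192.7] 11486.5 [ 0.6563 -0.0052]
 blob [241.8 191.7] 1974.0 [0.6606 0.1276]
 blob [341.5 193.3] 7444.5 [ 0.6545 -0.0458]
```

Run:
```python
from h import *
I={n:cv2.imread(f"pics/{n}0.png") for n in("top","scene")}
t=I["top"];b=cv2.GaussianBlur(cv2.cvtColor(t,cv2.COLOR_BGR2LAB)[:,:,2].astype(np.float32),(0,0),1)
C={"large":(199,315,.084,58,17),"small":(351,329,.056,34,9),"medium":(512,313,.068,46,13),"square":(145,270,.052,46,12)}
P={"open":(.4992,.0390,.062,46),"bottle":(.501,-.1912,.086,25)}
for k,(u,v,z,d,r) in C.items():
    f=np.median(b[v-4:v+5,u-4:u+5]); pts=[]
    for a in np.linspace(0,2*np.pi,72,endpoint=False):
        s=np.arange(r-6,r+8,.25); x=(u+s*np.cos(a)).astype(np.float32);y=(v+s*np.sin(a)).astype(np.float32)
        pr=cv2.remap(b,x[None],y[None],1)[0]; j=np.argmax(np.gradient(cv2.GaussianBlur(pr[None],(0,0),2)[0])*(1)); pts.append(ray("top",(x[j],y[j]),z))
    pts=np.array(pts)
    for _ in range(6):
        A=np.c_[2*pts,np.ones(len(pts))];s=np.linalg.lstsq(A,(pts**2).sum(1),rcond=None)[0];R=np.sqrt(s[2]+s[0]**2+s[1]**2)
        e=abs(np.hypot(*(pts-s[:2]).T)-R); pts=pts[e<max(.0012,2*np.median(e))]
    P[k]=(s[0],s[1],z,d); print(k,s[:2].round(4),"d",round(2000*R,1),"want",d,len(pts),"rms",e.std().round(4))
tx,ty,th=.6593,-.0033,np.radians(.5)
H={"square":1.5,"small":.5,"large":-.5,"medium":-1.5}
for k,i in H.items():
    d={"large":76,"medium":64,"small":52,"square":68}[k]
    P["h_"+k]=(tx-i*.086*np.sin(th),ty+i*.086*np.cos(th),.023,d); print("h_"+k,np.round(P["h_"+k],4))
np.save("P.npy",P,allow_pickle=True)
out=[]
for n in I:
    im=cv2.resize(I[n],None,fx=3,fy=3,interpolation=cv2.INTER_CUBIC); im=np.clip(im*1.4,0,255).astype(np.uint8)
    for k,(x,y,z,d) in P.items():
        a=np.linspace(0,2*np.pi,60)
        q=np.array([proj(n,(x+d/2000*np.cos(i),y+d/2000*np.sin(i),z))*3+1 for i in a]).astype(int)
        cv2.polylines(im,[q],True,(0,0,255),1)
    q=np.array([proj(n,(tx+sx*.05*np.cos(th)-sy*.181*np.sin(th),ty+sx*.05*np.sin(th)+sy*.181*np.cos(th),.014))*3+1 for sx,sy in((1,1),(1,-1),(-1,-1),(-1,1))]).astype(int);cv2.polylines(im,[q],True,(0,255,0),1)
    out.append(im[:,:])
cv2.imwrite("pics/t3.png",cv2.resize(out[0][450:1020,360:1620],(800,362),interpolation=cv2.INTER_AREA))
cv2.imwrite("pics/s3.png",cv2.resize(out[1][300:1110,540:1440],(660,594),interpolation=cv2.INTER_AREA))
```

```text
large [0.4481 0.1825] d 57.5 want 58 65 rms 0.0003
small [ 0.4241 -0.0575] d 31.9 want 34 72 rms 0.0002
medium [ 0.446 -0.306] d 44.6 want 46 51 rms 0.0003
square [0.5216 0.2811] d 48.7 want 46 69 rms 0.0006
h_square [6.582e-01 1.257e-01 2.300e-02 6.800e+01]
h_small [6.589e-01 3.970e-02 2.300e-02 5.200e+01]
h_large [ 6.597e-01 -4.630e-02  2.300e-02  7.600e+01]
h_medium [ 6.604e-01 -1.323e-01  2.300e-02  6.400e+01]
```

View pics/t3.png

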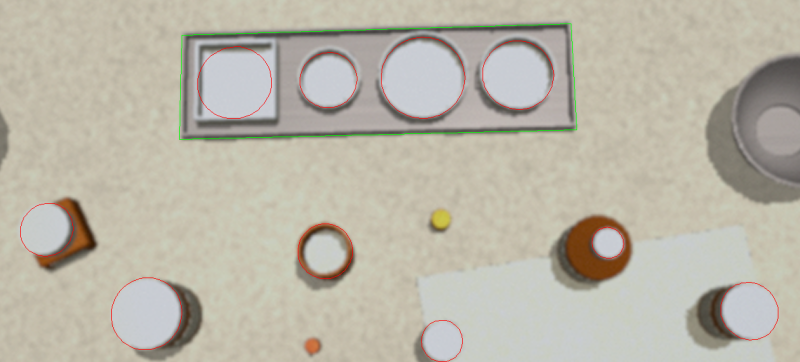

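View pics/s3.png

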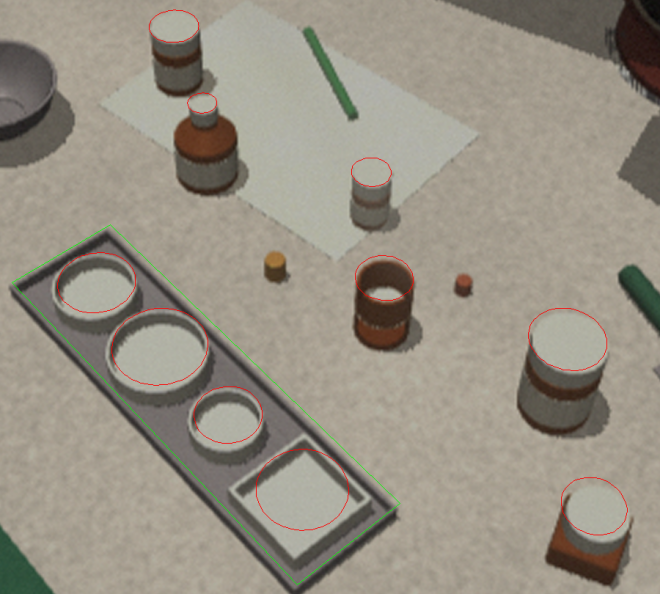

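Overlays agree with both views to about 2 mm. The holder order along +y to −y is square, small, large, medium. I'll write a helper that prints the remaining shift in tool axes, then start with the large jar.

Create d.py:
```python
# prints shift and turn in tool axes to TCP x y z with tool down, finger line at yaw (deg) from world x
import sys,numpy as np
from scipy.spatial.transform import Rotation as R
from station import ctrl
o=ctrl.get_obs();x,y,z=map(float,sys.argv[1:4]);a=float(sys.argv[4]) if len(sys.argv)>4 else 0
T=R.from_euler("z",a,degrees=True)*R.from_matrix(np.array([[0,1,0],[1,0,0],[0,0,-1.]]))
C=R.from_rotvec(o["tool_rot"])
print((C.inv().apply(np.array([x,y,z])-o["tool_pos"])).round(4),(C.inv()*T).as_rotvec().round(3),o["tool_pos"].round(4),"q",o["q"].round(2),"F",o["contact_force"].round(1))
```

```bash
python3 d.py .43 -.1 .22; python3 d.py .448 .182 .16
```

```text
[ 0.344  -0.3478  0.0109] [-2.000e-03 -1.000e-03 -1.122e+00] [ 0.271  -0.5626  0.2302] q [-1.24  0.05  1.61 -0.    1.48 -0.12] F [-0.5 -0.4  0.9]
[ 0.4825 -0.5939  0.0714] [-2.000e-03 -1.000e-03 -1.122e+00] [ 0.271  -0.5626  0.2302] q [-1.24  0.05  1.61 -0.    1.48 -0.12] F [-0.5 -0.4  0.9]
```

The manual's scale: shifts go in shares of 0.75 m and turns go in shares of 120 degrees. Converting my numbers, -0.594 m / 0.75 = -0.792, 0.4825 m / 0.75 = 0.6433, -1.122 rad / 2.0944 = -0.5357.

Call:
creep_tool(plan=[0.085, 0.4587, -0.464, 0.0133, -0.001, -0.0005, -0.5357, 0.085, 0.4587, -0.464, 0.0133, -0.001, -0.0005, -0.5357, 0.085, 0.4587, -0.464, 0.0133, -0.001, -0.0005, -0.5357, 0.085, 0.4587, -0.464, 0.0133, -0.001, -0.0005, -0.5357, 0.085, 0.4587, -0.464, 0.0133, -0.001, -0.0005, -0.5357, 0.085, 0.4587, -0.464, 0.0133, -0.001, -0.0005, -0.5357, 0.085, 0.4587, -0.464, 0.0133, -0.001, -0.0005, -0.5357, 0.085, 0.4587, -0.464, 0.0133, -0.001, -0.0005, -0.5357, 0.085, 0.4587, -0.464, 0.0133, -0.001, -0.0005, -0.5357, 0.085, 0.4587, -0.464, 0.0133, -0.001, -0.0005, -0.5357, 0.085, 0.4587, -0.464, 0.0133, -0.001, -0.0005, -0.5357, 0.085, 0.4587, -0.464, 0.0133, -0.001, -0.0005, -0.5357, 0.085, 0.6433, -0.792, 0.0947, -0.001, -0.0005, -0.5357, 0.085, 0.6433, -0.792, 0.0947, -0.001, -0.0005, -0.5357, 0.085, 0.6433, -0.792, 0.0947, -0.001, -0.0005, -0.5357, 0.085, 0.6433, -0.792, 0.0947, -0.001, -0.0005, -0.5357, 0.085, 0.6433, -0.792, 0.0947, -0.001, -0.0005, -0.5357, 0.085, 0.6433, -0.792, 0.0947, -0.001, -0.0005, -0.5357, 0.085, 0.6433, -0.792, 0.0947, -0.001, -0.0005, -0.5357, 0.085, 0.6433, -0.792, 0.0947, -0.001, -0.0005, -0.5357])

```text
t: 1.77
tool_pos: [0.4462, 0.1865, 0.1579]
tool_rot: [-2.213, -2.228, 0.004]
contact_force: [-0.0, 0.2, 1.0]
opening: 0.0849
grip_force: 0.0
```

```bash
python3 d.py .448 .182 .046
```

```text
[-0.0044  0.0021  0.1119] [-0.003  0.     0.007] [0.4462 0.1865 0.1579] q [ 0.24 -0.24  2.01  0.    1.37  0.23] F [-0.   0.2  1. ]
```

Converted, 0.113 m / 0.75 = 0.1507, 0.105 m / 0.75 = 0.14.

Call:
creep_tool(plan=[0.085, 0, 0, 0, 0, 0, 0, 0.085, 0, 0, 0.04, 0, 0, 0, 0.085, 0, 0, 0.08, 0, 0, 0, 0.085, 0, 0, 0.12, 0, 0, 0, 0.085, 0, 0, 0.14, 0, 0, 0, 0.085, 0, 0, 0.1507, 0, 0, 0, 0.085, 0, 0, 0.1507, 0, 0, 0], grip_n=40)

```text
t: 2.35
tool_pos: [0.447, 0.1797, 0.0455]
tool_rot: [2.223, 2.219, -0.006]
contact_force: [0.7, 0.2, -0.4]
opening: 0.0853
grip_force: 0.0
```

```bash
python3 d.py .448 .182 .046
```

```text
[ 0.0023  0.001  -0.0005] [-0.003  0.003 -0.002] [0.447  0.1797 0.0455] q [ 0.23 -0.09  2.09 -0.    1.15  0.23] F [ 0.7  0.2 -0.4]
```

Converted, 0.002 m / 0.75 = 0.0027, 0.001 m / 0.75 = 0.0013.

Call:
creep_tool(plan=[0.05, 0.0027, 0.0013, 0, 0, 0, 0, 0.05, 0.0027, 0.0013, 0, 0, 0, 0, 0.05, 0.0027, 0.0013, 0, 0, 0, 0, 0.05, 0.0027, 0.0013, 0, 0, 0, 0, 0.05, 0.0027, 0.0013, 0, 0, 0, 0, 0.05, 0.0027, 0.0013, 0, 0, 0, 0, 0.05, 0.0027, 0.0013, 0, 0, 0, 0, 0.05, 0.0027, 0.0013, 0, 0, 0, 0], grip_n=40)

```text
t: 3.02
tool_pos: [0.4509, 0.1835, 0.0495]
tool_rot: [2.218, 2.219, 0.004]
contact_force: [-1.6, -1.4, 5.7]
opening: 0.057
grip_force: 43.3
```

```bash
python3 d.py .6597 -.0463 .12
```

```text
[-0.23    0.2091 -0.0691] [0.005 0.001 0.   ] [0.4509 0.1835 0.0495] q [ 0.23 -0.09  2.08 -0.    1.15  0.24] F [-1.6 -1.4  5.7]
```

Converted, -0.228 m / 0.75 = -0.304, 0.209 m / 0.75 = 0.2787.

Call:
creep_tool(plan=[0.05, 0.0027, 0.0013, -0.0267, 0, 0, 0, 0.05, 0.0027, 0.0013, -0.0667, 0, 0, 0, 0.05, 0.0027, 0.0013, -0.1067, 0, 0, 0, 0.05, -0.0267, 0.0333, -0.1133, 0, 0, 0, 0.05, -0.06, 0.064, -0.1133, 0, 0, 0, 0.05, -0.0933, 0.0933, -0.1133, 0, 0, 0, 0.05, -0.1267, 0.1267, -0.1133, 0, 0, 0, 0.05, -0.16, 0.1533, -0.1133, 0, 0, 0, 0.05, -0.1933, 0.1867, -0.1133, 0, 0, 0, 0.05, -0.2267, 0.2133, -0.1133, 0, 0, 0, 0.05, -0.26, 0.24, -0.1133, 0, 0, 0, 0.05, -0.2867, 0.2667, -0.1133, 0, 0, 0, 0.05, -0.304, 0.2787, -0.1133, 0, 0, 0, 0.05, -0.304, 0.2787, -0.1067, 0, 0, 0, 0.05, -0.304, 0.2787, -0.1067, 0, 0, 0, 0.05, -0.304, 0.2787, -0.1067, 0, 0, 0])

```text
t: 4.35
tool_pos: [0.6569, -0.0436, 0.1268]
tool_rot: [-2.22, -2.222, 0.003]
contact_force: [0.1, -0.0, -2.3]
opening: 0.0571
grip_force: 43.9
```

```bash
python3 d.py .6597 -.0463 .056
```

Run:
```python
from h import *
a=[ctrl.get_image(n)[:,:,::-1] for n in("scene","top")]
cv2.imwrite("pics/l1.png",np.hstack([a[0][120:420,150:480],a[1][130:430,190:520]]))
```

```text
[-0.0027  0.0029  0.0708] [-0.002  0.001  0.001] [ 0.6569 -0.0436  0.1268] q [-0.18  0.21  1.62 -0.    1.31 -0.18] F [ 0.1 -0.  -2.3]
```

View pics/l1.png

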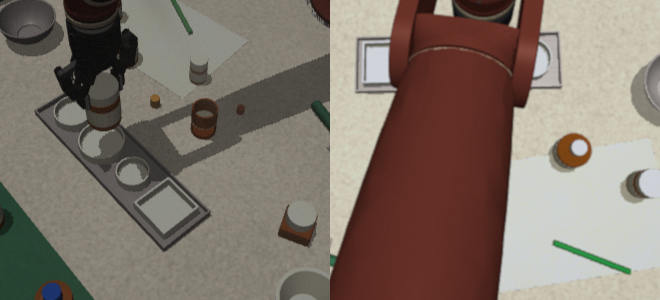

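It is held upright above the large holder. Lowering, with small steps at the end.

Converted, 0.067 m / 0.75 = 0.0893, 0.066 m / 0.75 = 0.088.

Call:
creep_tool(plan=[0.05, -0.0027, 0.0027, 0.0267, 0, 0, 0, 0.05, -0.0027, 0.0027, 0.0533, 0, 0, 0, 0.05, -0.0027, 0.0027, 0.0733, 0, 0, 0, 0.05, -0.0027, 0.0027, 0.0827, 0, 0, 0, 0.05, -0.0027, 0.0027, 0.0867, 0, 0, 0, 0.05, -0.0027, 0.0027, 0.088, 0, 0, 0, 0.05, -0.0027, 0.0027, 0.0893, 0, 0, 0, 0.05, -0.0027, 0.0027, 0.0893, 0, 0, 0])

```text
t: 5.12
tool_pos: [0.6611, -0.0468, 0.0621]
tool_rot: [2.219, 2.219, 0.001]
contact_force: [0.1, -0.3, -2.3]
opening: 0.0569
grip_force: 43.9
```

```bash
python3 d.py .6597 -.0463 .0565
```

```text
[ 0.0005 -0.0014  0.0056] [0.003 0.002 0.   ] [ 0.6611 -0.0468  0.0621] q [-0.18  0.29  1.64 -0.    1.21 -0.18] F [ 0.1 -0.3 -2.3]
```

Converted, 0.0025 m / 0.75 = 0.0033, 0.0018 m / 0.75 = 0.0024.

Call:
creep_tool(plan=[0.05, 0, 0, 0.0013, 0, 0, 0, 0.05, 0, 0, 0.0024, 0, 0, 0, 0.05, 0, 0, 0.0033, 0, 0, 0, 0.05, 0, 0, 0.0033, 0, 0, 0])

```text
t: 5.45
tool_pos: [0.6603, -0.0468, 0.0585]
tool_rot: [2.22, 2.22, -0.001]
contact_force: [-0.2, 0.3, -1.7]
opening: 0.0566
grip_force: 43.9
```

```bash
python3 d.py .6597 -.0463 .0565
```

```text
[ 0.0005 -0.0006  0.002 ] [ 0.001  0.002 -0.   ] [ 0.6603 -0.0468  0.0585] q [-0.18  0.29  1.65 -0.    1.2  -0.18] F [-0.2  0.3 -1.7]
```

Converted, 0.003 m / 0.75 = 0.004, 0.002 m / 0.75 = 0.0027.

Call:
creep_tool(plan=[0.05, 0, 0, 0.0013, 0, 0, 0, 0.05, 0, 0, 0.0027, 0, 0, 0, 0.05, 0, 0, 0.004, 0, 0, 0, 0.05, 0, 0, 0.004, 0, 0, 0])

```text
t: 5.78
tool_pos: [0.6605, -0.0468, 0.0567]
tool_rot: [2.22, 2.22, -0.001]
contact_force: [-3.3, -0.1, 4.7]
opening: 0.0569
grip_force: 44.4
```

```bash
python3 d.py .6597 -.0463 .0565
```

```text
[ 0.0005 -0.0008  0.0002] [0.001 0.002 0.   ] [ 0.6605 -0.0468  0.0567] q [-0.18  0.29  1.65 -0.    1.2  -0.18] F [-3.3 -0.1  4.7]
```

Converted, -0.259 m / 0.75 = -0.3453, -0.085 m / 0.75 = -0.1133.

Call:
creep_tool(plan=[0.085, 0, 0, 0.0027, 0, 0, 0, 0.085, 0, 0, 0.0027, 0, 0, 0, 0.085, 0, 0, 0.0027, 0, 0, 0, 0.085, 0, 0, 0.0027, 0, 0, 0, 0.085, 0, 0, 0.0013, 0, 0, 0, 0.085, 0, 0, -0.0267, 0, 0, 0, 0.085, 0, 0, -0.0667, 0, 0, 0, 0.085, 0, 0, -0.1133, 0, 0, 0, 0.085, -0.0267, -0.0267, -0.1333, 0, 0, 0, 0.085, -0.0667, -0.06, -0.1333, 0, 0, 0, 0.085, -0.1067, -0.0933, -0.1333, 0, 0, 0, 0.085, -0.1467, -0.1267, -0.1333, 0, 0, 0, 0.085, -0.1867, -0.16, -0.1333, 0, 0, 0, 0.085, -0.2267, -0.1933, -0.1333, 0, 0, 0, 0.085, -0.2667, -0.2267, -0.1333, 0, 0, 0, 0.085, -0.3067, -0.26, -0.1333, 0, 0, 0, 0.085, -0.3333, -0.28, -0.1333, 0, 0, 0, 0.085, -0.3453, -0.2867, -0.1267, 0, 0, 0, 0.085, -0.3453, -0.2867, -0.12, 0, 0, 0, 0.085, -0.3453, -0.2867, -0.12, 0, 0, 0])

```text
t: 7.45
tool_pos: [0.4448, -0.3049, 0.1442]
tool_rot: [-2.222, -2.22, -0.0]
contact_force: [-0.6, 0.7, -0.2]
opening: 0.0848
grip_force: 0.0
```

```bash
python3 d.py .446 -.306 .036
```

```text
[-0.0012  0.0012  0.1082] [-0.    -0.    -0.001] [ 0.4448 -0.3049  0.1442] q [-0.74 -0.08  1.9   0.    1.33 -0.74] F [-0.6  0.7 -0.2]
```

Converted, 0.108 m / 0.75 = 0.144, 0.103 m / 0.75 = 0.1373.

Call:
creep_tool(plan=[0.085, 0, 0.0013, 0.04, 0, 0, 0, 0.085, 0, 0.0013, 0.08, 0, 0, 0, 0.085, 0, 0.0013, 0.12, 0, 0, 0, 0.085, 0, 0.0013, 0.1373, 0, 0, 0, 0.085, 0, 0.0013, 0.144, 0, 0, 0, 0.085, 0, 0.0013, 0.144, 0, 0, 0, 0.04, 0, 0.0013, 0.144, 0, 0, 0, 0.04, 0, 0.0013, 0.144, 0, 0, 0, 0.04, 0, 0.0013, 0.144, 0, 0, 0, 0.04, 0, 0.0013, 0.144, 0, 0, 0, 0.04, 0, 0.0013, 0.144, 0, 0, 0, 0.04, 0, 0.0013, 0.144, 0, 0, 0, 0.04, 0, 0.0013, 0.144, 0, 0, 0, 0.04, 0, 0.0013, 0.144, 0, 0, 0, 0.04, 0, 0.0013, 0.144, 0, 0, 0], grip_n=40)

```text
t: 8.7
tool_pos: [0.4475, -0.3069, 0.0399]
tool_rot: [2.218, 2.217, -0.0]
contact_force: [-0.9, 0.5, 6.5]
opening: 0.0449
grip_force: 41.2
```

```bash
python3 d.py .6604 -.1323 .12
```

Run:
```python
from h import *
a=[ctrl.get_image(n)[:,:,::-1] for n in("scene","top")]
cv2.imwrite("pics/l2.png",np.hstack([a[0][60:360,150:480],a[1][130:430,230:560]]))
```

```text
[ 0.1743  0.2132 -0.08  ] [ 0.004  0.004 -0.   ] [ 0.4475 -0.3069  0.0399] q [-0.74  0.06  1.95 -0.    1.13 -0.74] F [-0.9  0.5  6.5]
```

View pics/l2.png

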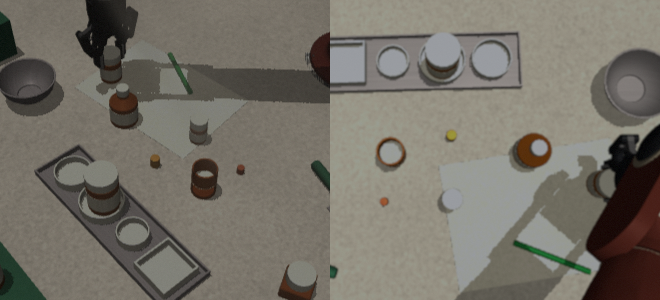

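The large jar stands in its holder (crop 102,190) and the medium jar is gripped. I'll lift it well clear of the bottle.

Converted, 0.214 m / 0.75 = 0.2853, 0.105 m / 0.75 = 0.14.

Call:
creep_tool(plan=[0.04, 0, 0, -0.0267, 0, 0, 0, 0.04, 0, 0, -0.0667, 0, 0, 0, 0.04, 0, 0, -0.1133, 0, 0, 0, 0.04, 0, 0.0133, -0.1467, 0, 0, 0, 0.04, 0.0133, 0.04, -0.1533, 0, 0, 0, 0.04, 0.04, 0.08, -0.1533, 0, 0, 0, 0.04, 0.0733, 0.12, -0.1533, 0, 0, 0, 0.04, 0.1067, 0.16, -0.1533, 0, 0, 0, 0.04, 0.14, 0.1933, -0.1533, 0, 0, 0, 0.04, 0.1733, 0.2267, -0.1533, 0, 0, 0, 0.04, 0.2067, 0.26, -0.1467, 0, 0, 0, 0.04, 0.2267, 0.28, -0.1333, 0, 0, 0, 0.04, 0.232, 0.2853, -0.1067, 0, 0, 0, 0.04, 0.232, 0.2853, -0.08, 0, 0, 0, 0.04, 0.232, 0.2853, -0.06, 0, 0, 0, 0.04, 0.232, 0.2853, -0.0467, 0, 0, 0, 0.04, 0.232, 0.2853, -0.0333, 0, 0, 0, 0.04, 0.232, 0.2853, -0.0267, 0, 0, 0, 0.04, 0.232, 0.2853, -0.024, 0, 0, 0, 0.04, 0.232, 0.2853, -0.024, 0, 0, 0])

```text
t: 10.47
tool_pos: [0.6602, -0.1321, 0.0557]
tool_rot: [2.221, 2.219, -0.001]
contact_force: [0.0, 0.9, -1.0]
opening: 0.0446
grip_force: 41.3
```

```bash
python3 d.py .6604 -.1323 .0469
```

```text
[-0.0002  0.0001  0.0088] [ 0.001  0.002 -0.001] [ 0.6602 -0.1321  0.0557] q [-0.31  0.32  1.62 -0.    1.2  -0.31] F [ 0.   0.9 -1. ]
```

Converted, 0.009 m / 0.75 = 0.012, 0.0085 m / 0.75 = 0.0113.

Call:
creep_tool(plan=[0.04, 0, 0, 0.004, 0, 0, 0, 0.04, 0, 0, 0.0067, 0, 0, 0, 0.04, 0, 0, 0.0087, 0, 0, 0, 0.04, 0, 0, 0.01, 0, 0, 0, 0.04, 0, 0, 0.0113, 0, 0, 0, 0.04, 0, 0, 0.012, 0, 0, 0, 0.04, 0, 0, 0.012, 0, 0, 0])

```text
t: 11.05
tool_pos: [0.6604, -0.1318, 0.047]
tool_rot: [2.22, 2.22, -0.001]
contact_force: [-1.4, -0.4, 1.3]
opening: 0.0448
grip_force: 41.4
```

```bash
python3 d.py .6604 -.1323 .0469
```

```text
[-0.0005 -0.      0.0001] [0.001 0.002 0.   ] [ 0.6604 -0.1318  0.047 ] q [-0.31  0.33  1.62 -0.    1.19 -0.31] F [-1.4 -0.4  1.3]
```

Converted, -0.236 m / 0.75 = -0.3147, 0.074 m / 0.75 = 0.0987.

Call:
creep_tool(plan=[0.04, 0, 0, 0.0013, 0, 0, 0, 0.08, 0, 0, 0.0013, 0, 0, 0, 0.08, 0, 0, 0.0013, 0, 0, 0, 0.08, 0, 0, 0.0013, 0, 0, 0, 0.08, 0, 0, 0.0013, 0, 0, 0, 0.08, 0, 0, 0.0013, 0, 0, 0, 0.08, 0, 0, -0.0267, 0, 0, 0, 0.08, 0, 0, -0.0667, 0, 0, 0, 0.08, 0, 0, -0.1067, 0, 0, 0, 0.08, 0.0133, -0.04, -0.12, 0, 0, 0, 0.08, 0.0267, -0.08, -0.12, 0, 0, 0, 0.08, 0.04, -0.1267, -0.12, 0, 0, 0, 0.08, 0.0533, -0.1733, -0.12, 0, 0, 0, 0.08, 0.0667, -0.22, -0.12, 0, 0, 0, 0.08, 0.08, -0.2667, -0.12, 0, 0, 0, 0.08, 0.0933, -0.3, -0.1133, 0, 0, 0, 0.075, 0.0987, -0.3147, -0.1, 0, 0, 0, 0.07, 0.0987, -0.3147, -0.0933, 0, 0, 0, 0.07, 0.0987, -0.3147, -0.0933, 0, 0, 0])

```text
t: 12.63
tool_pos: [0.4234, -0.0574, 0.1151]
tool_rot: [2.221, 2.221, -0.002]
contact_force: [-0.2, -0.0, -0.8]
opening: 0.0703
grip_force: 0.0
```

```bash
python3 d.py .4241 -.0575 .024
```

```text
[0.     0.0006 0.0911] [0.    0.001 0.   ] [ 0.4234 -0.0574  0.1151] q [-0.31 -0.35  2.17 -0.    1.32 -0.31] F [-0.2 -0.  -0.8]
```

Converted, 0.091 m / 0.75 = 0.1213, 0.088 m / 0.75 = 0.1173.

Call:
creep_tool(plan=[0.07, 0, 0, 0.04, 0, 0, 0, 0.07, 0, 0, 0.08, 0, 0, 0, 0.07, 0, 0, 0.1067, 0, 0, 0, 0.07, 0, 0, 0.1173, 0, 0, 0, 0.07, 0, 0, 0.1213, 0, 0, 0, 0.07, 0, 0, 0.1213, 0, 0, 0, 0.03, 0, 0, 0.1213, 0, 0, 0, 0.03, 0, 0, 0.1213, 0, 0, 0, 0.03, 0, 0, 0.1213, 0, 0, 0, 0.03, 0, 0, 0.1213, 0, 0, 0, 0.03, 0, 0, 0.1213, 0, 0, 0, 0.03, 0, 0, 0.1213, 0, 0, 0, 0.03, 0, 0, 0.1213, 0, 0, 0, 0.03, 0, 0, 0.1213, 0, 0, 0], grip_n=30)

```text
t: 13.8
tool_pos: [0.4256, -0.0582, 0.0268]
tool_rot: [2.218, 2.218, 0.001]
contact_force: [-0.8, -0.4, 6.1]
opening: 0.0333
grip_force: 29.8
```

```bash
python3 d.py .6589 .0397 .12
```

Run:
```python
from h import *
a=[ctrl.get_image(n)[:,:,::-1] for n in("scene","top")]
cv2.imwrite("pics/l3.png",np.hstack([a[0][60:360,150:480],a[1][130:430,230:560]]))
```

```text
[ 0.0977  0.2337 -0.0926] [0.004 0.003 0.   ] [ 0.4256 -0.0582  0.0268] q [-0.31 -0.21  2.22 -0.    1.12 -0.31] F [-0.8 -0.4  6.1]
```

View pics/l3.png

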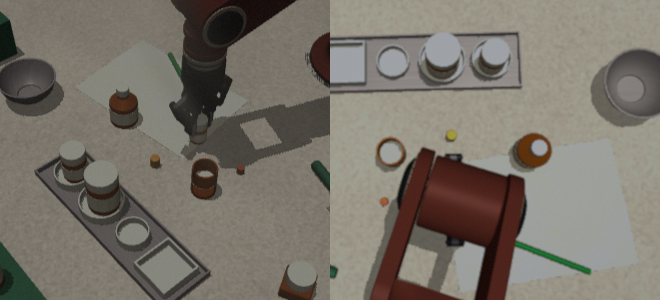

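Medium stands in its holder (crop 72,160) and the small jar is gripped at 33 mm.

Converted, 0.234 m / 0.75 = 0.312, -0.09 m / 0.75 = -0.12.

Call:
creep_tool(plan=[0.03, 0, 0, -0.0267, 0, 0, 0, 0.03, 0, 0, -0.0667, 0, 0, 0, 0.03, 0, 0, -0.1067, 0, 0, 0, 0.03, 0, 0.0133, -0.1333, 0, 0, 0, 0.03, 0.0133, 0.0467, -0.14, 0, 0, 0, 0.03, 0.0267, 0.0867, -0.14, 0, 0, 0, 0.03, 0.0467, 0.1333, -0.14, 0, 0, 0, 0.03, 0.0667, 0.18, -0.14, 0, 0, 0, 0.03, 0.0867, 0.22, -0.14, 0, 0, 0, 0.03, 0.1067, 0.26, -0.14, 0, 0, 0, 0.03, 0.12, 0.2933, -0.1333, 0, 0, 0, 0.03, 0.1307, 0.312, -0.12, 0, 0, 0, 0.03, 0.1307, 0.312, -0.0933, 0, 0, 0, 0.03, 0.1307, 0.312, -0.0667, 0, 0, 0, 0.03, 0.1307, 0.312, -0.0467, 0, 0, 0, 0.03, 0.1307, 0.312, -0.0333, 0, 0, 0, 0.03, 0.1307, 0.312, -0.024, 0, 0, 0, 0.03, 0.1307, 0.312, -0.0213, 0, 0, 0, 0.03, 0.1307, 0.312, -0.0213, 0, 0, 0])

```text
t: 15.48
tool_pos: [0.6582, 0.0401, 0.0412]
tool_rot: [2.22, 2.22, -0.001]
contact_force: [-0.2, -1.1, -0.6]
opening: 0.0331
grip_force: 30.2
```

```bash
python3 d.py .6589 .0397 .0338
```

```text
[-0.0004  0.0007  0.0074] [ 0.001  0.002 -0.   ] [0.6582 0.0401 0.0412] q [-0.05  0.31  1.66 -0.    1.17 -0.05] F [-0.2 -1.1 -0.6]
```

Converted, 0.0082 m / 0.75 = 0.0109, 0.0077 m / 0.75 = 0.0103.

Call:
creep_tool(plan=[0.03, 0, 0, 0.004, 0, 0, 0, 0.03, 0, 0, 0.0067, 0, 0, 0, 0.03, 0, 0, 0.008, 0, 0, 0, 0.03, 0, 0, 0.0093, 0, 0, 0, 0.03, 0, 0, 0.0103, 0, 0, 0, 0.03, 0, 0, 0.0109, 0, 0, 0, 0.03, 0, 0, 0.0109, 0, 0, 0])

```text
t: 16.07
tool_pos: [0.6585, 0.0402, 0.0339]
tool_rot: [2.22, 2.22, -0.001]
contact_force: [-1.3, -0.4, 3.3]
opening: 0.0332
grip_force: 30.6
```

```bash
python3 d.py .6589 .0397 .0338
```

```text
[-0.0005  0.0004  0.0001] [0.001 0.002 0.   ] [0.6585 0.0402 0.0339] q [-0.05  0.32  1.66 -0.    1.16 -0.05] F [-1.3 -0.4  3.3]
```

Converted, 0.241 m / 0.75 = 0.3213, -0.137 m / 0.75 = -0.1827, -0.454 rad / 2.0944 = -0.2168.

Call:
creep_tool(plan=[0.07, 0, 0, 0.0007, 0, 0, 0, 0.07, 0, 0, 0.0007, 0, 0, 0, 0.07, 0, 0, 0.0007, 0, 0, 0, 0.07, 0, 0, 0.0007, 0, 0, 0, 0.07, 0, 0, 0.0007, 0, 0, 0, 0.07, 0, 0, -0.0267, 0, 0, 0, 0.07, 0, 0, -0.0667, 0, 0, 0, 0.07, 0, 0, -0.1133, 0, 0, 0, 0.07, 0.0267, -0.02, -0.1333, 0, 0, -0.0477, 0.07, 0.0667, -0.04, -0.1333, 0, 0, -0.0955, 0.07, 0.1067, -0.06, -0.1333, 0, 0, -0.1432, 0.075, 0.1533, -0.0867, -0.1333, 0, 0, -0.191, 0.075, 0.2, -0.1133, -0.1333, 0, 0, -0.2168, 0.08, 0.2467, -0.14, -0.1333, 0, 0, -0.2168, 0.08, 0.2933, -0.1667, -0.1333, 0, 0, -0.2168, 0.08, 0.3213, -0.1827, -0.12, 0, 0, -0.2168, 0.08, 0.3213, -0.1827, -0.1067, 0, 0, -0.2168, 0.08, 0.3213, -0.1827, -0.1067, 0, 0, -0.2168])

```text
t: 17.57
tool_pos: [0.5191, 0.2817, 0.11]
tool_rot: [-1.661, -2.666, 0.007]
contact_force: [-0.9, -0.6, -0.6]
opening: 0.0799
grip_force: 0.0
```

```bash
python3 d.py .522 .2808 .027 26
```

Run:
```python
from h import *
a=[ctrl.get_image(n)[:,:,::-1] for n in("scene","top")]
cv2.imwrite("pics/l4.png",np.hstack([a[0][120:420,180:510],a[1][130:430,110:440]]))
```

```text
[-0.0019  0.0025  0.083 ] [-0.004  0.002  0.003] [0.5191 0.2817 0.11  ] q [ 0.37  0.08  1.8  -0.    1.27 -0.08] F [-0.9 -0.6 -0.6]
```

View pics/l4.png

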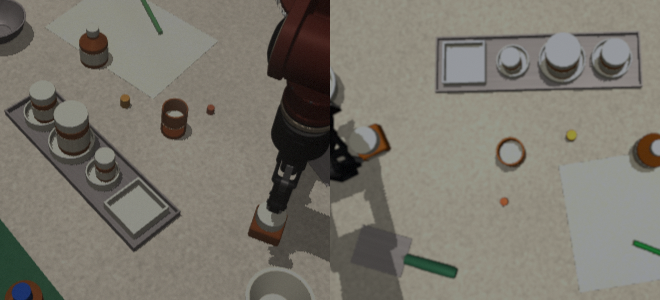

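Three jars stand in their holders, and the gripper is over the square jar (crop left, 270,222). Descending and gripping its cap.

Converted, 0.083 m / 0.75 = 0.1107, 0.081 m / 0.75 = 0.108.

Call:
creep_tool(plan=[0.07, -0.0013, 0.0027, 0.0267, 0, 0, 0, 0.07, -0.0013, 0.0027, 0.06, 0, 0, 0, 0.07, -0.0013, 0.0027, 0.0867, 0, 0, 0, 0.07, -0.0013, 0.0027, 0.1013, 0, 0, 0, 0.07, -0.0013, 0.0027, 0.108, 0, 0, 0, 0.07, -0.0013, 0.0027, 0.1107, 0, 0, 0, 0.07, -0.0013, 0.0027, 0.1107, 0, 0, 0])

```text
t: 18.25
tool_pos: [0.5244, 0.2809, 0.0301]
tool_rot: [1.664, 2.662, -0.0]
contact_force: [-1.3, 0.2, -0.2]
opening: 0.0703
grip_force: 0.0
```

```bash
python3 d.py .522 .2808 .027 26
```

```text
[ 0.0009 -0.0022  0.0031] [ 0.001  0.002 -0.001] [0.5244 0.2809 0.0301] q [ 0.37  0.19  1.83 -0.    1.13 -0.08] F [-1.3  0.2 -0.2]
```

Call:
creep_tool(plan=[0.04, 0, 0, 0, 0, 0, 0, 0.04, 0, 0, 0, 0, 0, 0, 0.04, 0, 0, 0, 0, 0, 0, 0.04, 0, 0, 0, 0, 0, 0, 0.04, 0, 0, 0, 0, 0, 0, 0.04, 0, 0, 0, 0, 0, 0, 0.04, 0, 0, 0, 0, 0, 0], grip_n=40)

```text
t: 18.83
tool_pos: [0.5249, 0.2817, 0.0315]
tool_rot: [1.662, 2.661, 0.002]
contact_force: [0.0, -0.3, 5.9]
opening: 0.0443
grip_force: 41.6
```

```bash
python3 d.py .6582 .1257 .12 0.5
```

```text
[-0.1989  0.0516 -0.0879] [0.004 0.002 0.445] [0.5249 0.2817 0.0315] q [ 0.37  0.19  1.82 -0.    1.13 -0.08] F [ 0.  -0.3  5.9]
```

Converted, -0.199 m / 0.75 = -0.2653, -0.19 m / 0.75 = -0.2533, 0.445 rad / 2.0944 = 0.2125.

Call:
creep_tool(plan=[0.04, 0, 0, -0.0267, 0, 0, 0, 0.04, 0, 0, -0.06, 0, 0, 0, 0.04, 0, 0, -0.0867, 0, 0, 0, 0.04, -0.0267, 0.0067, -0.1, 0, 0, 0.0382, 0.04, -0.0667, 0.0173, -0.1, 0, 0, 0.0764, 0.04, -0.1067, 0.028, -0.1, 0, 0, 0.1146, 0.04, -0.1467, 0.0387, -0.1, 0, 0, 0.1528, 0.04, -0.1867, 0.0493, -0.1, 0, 0, 0.191, 0.04, -0.2267, 0.0587, -0.1, 0, 0, 0.2125, 0.04, -0.2533, 0.0667, -0.1, 0, 0, 0.2125, 0.04, -0.2653, 0.0693, -0.0933, 0, 0, 0.2125, 0.04, -0.2653, 0.0693, -0.0733, 0, 0, 0.2125, 0.04, -0.2653, 0.0693, -0.0733, 0, 0, 0.2125])

```text
t: 19.92
tool_pos: [0.6545, 0.1254, 0.0804]
tool_rot: [-2.21, -2.229, 0.009]
contact_force: [-0.8, 0.4, -2.4]
opening: 0.0447
grip_force: 41.1
```

```bash
python3 d.py .6582 .1257 .0385 0.5
```

Run:
```python
from h import *
a=[ctrl.get_image(n)[:,:,::-1] for n in("scene","top")]
cv2.imwrite("pics/l5.png",cv2.resize(a[0][200:400,150:400],None,fx=2,fy=2))
```

```text
[0.0003 0.0039 0.0419] [-0.006  0.002 -0.   ] [0.6545 0.1254 0.0804] q [ 0.08  0.28  1.62 -0.    1.25  0.07] F [-0.8  0.4 -2.4]
```

View pics/l5.png

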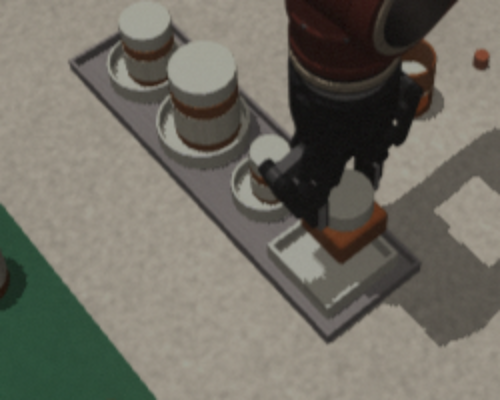

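The square jar is squared to its holder and above it. Lowering slowly.

Converted, 0.037 m / 0.75 = 0.0493, 0.036 m / 0.75 = 0.048.

Call:
creep_tool(plan=[0.04, 0, 0.0013, 0.0133, 0, 0, 0, 0.04, 0, 0.0013, 0.0293, 0, 0, 0, 0.04, 0, 0.0013, 0.04, 0, 0, 0, 0.04, 0, 0.0013, 0.0453, 0, 0, 0, 0.04, 0, 0.0013, 0.048, 0, 0, 0, 0.04, 0, 0.0013, 0.0493, 0, 0, 0, 0.04, 0, 0.0013, 0.0493, 0, 0, 0])

```text
t: 20.6
tool_pos: [0.6586, 0.1252, 0.0479]
tool_rot: [2.21, 2.23, -0.001]
contact_force: [0.7, -0.6, -2.3]
opening: 0.0446
grip_force: 41.1
```

```bash
python3 d.py .6582 .1257 .0385 0.5
```

```text
[ 0.0005 -0.0004  0.0094] [0.001 0.002 0.   ] [0.6586 0.1252 0.0479] q [ 0.08  0.32  1.63 -0.    1.19  0.07] F [ 0.7 -0.6 -2.3]
```

Converted, 0.009 m / 0.75 = 0.012, 0.0083 m / 0.75 = 0.0111.

Call:
creep_tool(plan=[0.04, 0, 0, 0.004, 0, 0, 0, 0.04, 0, 0, 0.0067, 0, 0, 0, 0.04, 0, 0, 0.0087, 0, 0, 0, 0.04, 0, 0, 0.01, 0, 0, 0, 0.04, 0, 0, 0.0111, 0, 0, 0, 0.04, 0, 0, 0.012, 0, 0, 0, 0.04, 0, 0, 0.012, 0, 0, 0])

```text
t: 21.18
tool_pos: [0.6585, 0.1251, 0.0388]
tool_rot: [2.21, 2.23, -0.001]
contact_force: [-0.1, 0.2, -1.3]
opening: 0.0447
grip_force: 41.1
```

```bash
python3 d.py .6582 .1257 .0385 0.5
```

```text
[ 0.0006 -0.0002  0.0003] [0.001 0.002 0.   ] [0.6585 0.1251 0.0388] q [ 0.08  0.33  1.63 -0.    1.18  0.07] F [-0.1  0.2 -1.3]
```

Converted, 0.0013 m / 0.75 = 0.0017, 0.0007 m / 0.75 = 0.0009.

Call:
creep_tool(plan=[0.04, 0, 0, 0.0009, 0, 0, 0, 0.04, 0, 0, 0.0017, 0, 0, 0, 0.04, 0, 0, 0.0017, 0, 0, 0])

```text
t: 21.43
tool_pos: [0.6587, 0.1252, 0.038]
tool_rot: [2.21, 2.23, -0.001]
contact_force: [-1.2, 0.0, 2.0]
opening: 0.0445
grip_force: 41.3
```

```bash
python3 d.py .6582 .1257 .0385 0.5
```

```text
[ 0.0005 -0.0005 -0.0005] [0.001 0.002 0.   ] [0.6587 0.1252 0.038 ] q [ 0.08  0.33  1.63 -0.    1.17  0.07] F [-1.2  0.   2. ]
```

Contact is made (−2.4 N rising to +2.0 N), so I release, rise, and move back clear for a final look.

Converted, -0.2 m / 0.75 = -0.2667, -0.18 m / 0.75 = -0.24.

Call:
creep_tool(plan=[0.07, 0, 0, 0.0007, 0, 0, 0, 0.07, 0, 0, 0.0007, 0, 0, 0, 0.07, 0, 0, 0.0007, 0, 0, 0, 0.07, 0, 0, 0.0007, 0, 0, 0, 0.07, 0, 0, 0.0007, 0, 0, 0, 0.07, 0, 0, -0.0267, 0, 0, 0, 0.07, 0, 0, -0.0667, 0, 0, 0, 0.07, 0, 0, -0.1133, 0, 0, 0, 0.07, 0, 0, -0.16, 0, 0, 0, 0.07, 0.04, -0.04, -0.2, 0, 0, 0, 0.07, 0.08, -0.08, -0.2267, 0, 0, 0, 0.07, 0.12, -0.12, -0.24, 0, 0, 0, 0.07, 0.16, -0.16, -0.24, 0, 0, 0, 0.07, 0.2, -0.2, -0.24, 0, 0, 0, 0.07, 0.24, -0.24, -0.24, 0, 0, 0, 0.07, 0.2667, -0.2667, -0.24, 0, 0, 0, 0.07, 0.2667, -0.2667, -0.24, 0, 0, 0, 0.07, 0.2667, -0.2667, -0.24, 0, 0, 0])

```text
t: 22.93
tool_pos: [0.455, 0.3252, 0.2173]
tool_rot: [2.205, 2.234, 0.0]
contact_force: [0.4, 0.5, -1.0]
opening: 0.0698
grip_force: 0.0
```

Run:
```python
from h import *
a=[ctrl.get_image(n)[:,:,::-1] for n in("scene","top")]
cv2.imwrite("pics/l6.png",np.hstack([cv2.resize(a[0][100:400,150:420],None,fx=1.5,fy=1.5),cv2.resize(a[1][150:450,200:460],None,fx=1.5,fy=1.5)]))
```

```text
(no output)
```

View pics/l6.png

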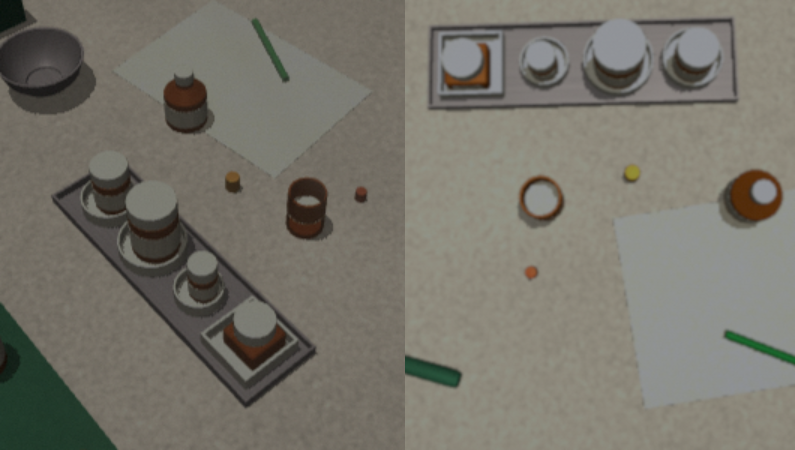

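All four jars stand upright in their holders, and the open jar and bottle are untouched.

```bash
python3 -c "from station import ctrl; print(ctrl.finish_job())"
```

```text
the job is handed in; nothing more can be done
None
```

The job is handed in: all four capped jars stand upright in their matching holders, set down gently at about 23 s on the clock, and the open jar and narrow-necked bottle were left where they stood.

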